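Turn a salvaged tile face up with the spatula

ROBOT

A 6-joint arm with a two-finger parallel gripper is mounted at the origin on the work surface. World frame = base frame: x ahead of the robot, y to its left, z up, the work surface at z = 0. Lengths are in m, angles in rad, forces in N, time in s.
With the tool pointing down it reaches from about 0.35 to 0.975 m from the base axis. Payload 17.4 kg.
Tool frame: the origin (TCP) lies between the finger pads; the fingertips stand 14 mm ahead of it and the grasp point (between the pads) lies 5 mm behind it (env.tips_ahead is the distance from the TCP to the fingertips, in m); z points along the fingers, y is the direction in which the jaws open and shut (so a half turn about z gives the same grasp; the last joint's range is limited). The gripper opens to 85 mm and grips with 20 to 120 N. Pads are 22 mm wide; open, the fingers measure 114 mm over their backs; the gripper's body (76 mm by 85 mm) begins 54 mm behind the grasp point. The pads swing forward as they close: fully open they stand 13 mm farther back than shut.
Start: joints at [1.128, 0.116, 1.442, -0, 1.584, -0.038], TCP at [0.266, 0.62, 0.245] pointing down, gripper open.
Joint ranges: [-2.83, 2.83], [-0.83, 2.19], [0.07, 2.5], [-1.14, 4.28], [0.01, 3], [-2.97, 2.97]. Speed limits (rad/s): [1.89, 1.89, 2.22, 3.14, 3.14, 3.14].

INTERFACE

Orientations are given as a unit quaternion [x, y, z, w].
In Python, from cell import env gives the robot as it stands.
- The arm moves only by the tool apply_moves, never from a script. Its argument "commands" is a list of rows, each a list of 6 numbers: the shift along the tool's x, y, z in mm, then the turn, a rotation vector about the tool's x, y, z in rad. In form: [[dx, dy, dz, ax, ay, az], ...]. A call has 1 to 10 rows; each row shifts and turns the pose as measured when the row begins, along the tool's axes as they then stand; what a row does not reach is not made up. A row lasts 1/12 s, in which the tool goes at most 41.7 mm and 7.16 degrees, less where a joint would pass 70% of its speed; a pose out of reach is approached as far as the arm can. A call is refused whole if a number of a shift passes 41.7 or a number of a turn 0.125, either way. A call with a gripper value outside its range is refused whole. "hand" is the finger opening in mm, from 0 to 85.4, set as the call begins (left out, the last holds). The fingers move at their own pace and stop on an object; "squeeze" is the grip in N (left out, the last holds). Time passes only in rows, so rows that do not move let the fingers close. It gives the time, the measured TCP pose, the force and the opening at its end, in the units of the state.
- env.read_state(): the state, without advancing time (a new reading comes with each control period).
- env.read_camera(name): name is "scene" or "side" or "wrist"; returns a dict with "frame" (420x560x3 uint8, red, green, blue), "range_z" (420x560 float32, m along the optical axis (not along the pixel's ray), 0 where there is no reading), "fx", "fy", "cx", "cy" (pixels), "position" and "orientation" of the camera in the world; the wrist camera has in their place "T_tool_cam" (4x4, takes a point from camera to tool coordinates, whose origin is the TCP and whose axes are the flange's). Camera axes: x right, y up, looking along -z (the intrinsics and any distortion apply to the point x, -y, -z); pixel columns grow to the right and rows downward; lengths in m; the calibration is good to about 2 mm. A picture is of the moment at which its call begins: read the wrist's pose just before it.
- env.finish_job(): hands the job in, once; it reports no verdict.
Trained networks look in the newest picture that a camera, given by its name, has taken for a name from the list of things; names that differ only in an ending like _2 or _b are one class to them, and where a whole thing is asked for, a point or a joint stands for the part that bears it (a point fixed in the world has none). Each returns a list of dicts, best first, with "confidence" (0 to 1); they miss things now and then, are a little off and sometimes report something else, mostly with a low value. They report only what shows in the picture. A call takes as long as a camera call.
- env.find_in(thing, camera): "extent" ([centre column, centre row, width, height] in pixels, round what is visible of it).
The state is a dict: "clock": time; "joint_positions": joint angles; "joint_velocities": joint speeds; "effort": joint torques, N m; "eef_pos": TCP position; "ee_rot": TCP orientation; "force": force on the tool from outside, world axes, zero at the start; "torque": the same for the moment, N m; "gripper_width": opening from 0.0 (shut) to 1.0 (fully open).
Only numpy, scipy, OpenCV 4.12 (cv2) and the standard library are available. Lean on these libraries where they do the work, as an engineer would, in place of code of your own. Each camera call takes 0.05 s, during which the arm holds its last target. There are 200 camera calls.

TASK

The old tile on the low wooden turning stand lies painted face down. Take the red-handled spatula from its rest, slide the blade under the tile's overhanging edge and turn the tile over with it onto the cork bed so that it lies flat with its painted face up, then put the spatula back on its rest as you found it and let go. Touch the tile only with the spatula, turn it low over the stand rather than tossing it, and leave everything else on the table where it is.

Things in the scene. Friction and masses are not known exactly. Their poses are not given: they have to be found in the camera images.
- stand: Wooden turning stand, fixed, 130 mm wide (y -65 to 65). Origin on the table below the middle of its step; x points away from the robot at yaw 0, z up. At x < 0 is the cork bed, at x > 0 two lower ledges carry the tile. The tile is meant to pivot on the step (face at x = 0) and fall over towards -x onto the bed.
- bed_middle (a point): Middle of the stand's cork bed, on its surface: bed 150 mm long (stand's x = -150 to 0), 130 mm wide, 42 mm above the table. At its robot end is a wooden lip, 6 mm thick, rising to 50 mm. Axes as the stand's.
- ledge_edge (a point): Middle of the top outer edge of the outer ledge (stand's x = 72 mm, 36 mm above the table). The ledges, x = 0 to 20 and 58 to 72 mm, full width, are 6 mm lower than the cork. Beyond this edge the stand ends: the space under the tile's overhang is free right down to the table and open to +y, -y and +x. Axes as the stand's.
- tile_center (a point): Centre of the square tile, 110 x 110 x 12 mm, 0.21 to 0.35 kg, bare clay on one face, blue and yellow painting on white on the other. z points out of the bare back: up at the start, down when painted face up. It starts on the ledges, an edge 1 to 4 mm from the step; its other edge overhangs the outer ledge by about 40 mm, underside 36 mm above the table.
- tile: The same tile as tile_center; this origin is the centre of its painted face, 6 mm from the tile's centre.
- spatula_grip (a point): Grip point of the loose spatula (0.17 kg), in its square red handle, 20 mm wide and 20 mm high. x points along the handle towards the blade, z up when the blade lies level. In this frame the handle runs from x = -70 to 50 mm; a thin neck (8 mm rod) leads down and forward to the blade.
- blade_middle (a point): Centre of the spatula's aluminium blade, 142.5 mm ahead of and 24.5 mm below the grip point, same axes. The blade is 125 mm long (80 to 205 mm ahead of the grip point), 36 mm wide (y) and 3 mm thick.
- spatula: The same spatula; this origin is 26 mm under the grip point, level with the blade's underside.
- rest: Fixed rest of the spatula on a blue base, 250 x 70 x 6 mm. Origin on the table 50 mm under rest_grip, same axes. In its frame the handle's butt lies in a grey saddle (x = -70 to -50 mm, floor 40 mm up, cheeks 32 mm apart rising to 52 mm), the blade on a grey ledge (x = 125 to 155, floor 24 mm up, cheeks 52 mm apart rising to 34 mm).
- rest_grip (a point): Where the spatula's grip point is when it lies on its rest, 50 mm above the table; the spatula's axes are then parallel to these (x towards the blade, z up). The handle stands free on both sides from x = -50 to 50 mm.
- done_tile: Bystander: finished painted tile, 110 mm square, 12 mm thick, lying face up; origin at the centre of its underside; leave it alone.
- stack_top: Bystander: upper tile of the stack, 110 mm square; stack 24 mm high; origin at the centre of its underside; leave it alone.
- stack_low: Bystander: lower, 140 mm square tile of a stack of two; origin at the centre of its underside; leave it alone.
- jar: Bystander: amber jar, 64 mm across, 95 mm tall; origin at the centre of its underside; leave it alone.
- bowl: Bystander: white bowl, 120 mm across, 50 mm tall; origin at the centre of its underside; leave it alone.
- brush: Bystander: brush lying flat; origin at the centre of its underside; leave it alone.
- cup: Bystander: blue cup, 72 mm across, 90 mm tall; origin at the centre of its underside; leave it alone.

How it is judged:
On the way, in this order (a step that is already met when the one before it is completed fails the run):
1. the spatula is lifted off its rest, held by the gripper (height (world z) of spatula_grip above 0.07 m and contact force between the fingers and spatula above 1 N), for 0.2 s.
2. the spatula raises the tile on edge (more than 25 degrees from level) (angle between tile's own z axis and vertical between 0.43 and 2.4 rad and contact force between spatula and tile above 0.05 N), for 0.02 s.
3. the tile lies painted face up on the cork bed (angle between tile's own z axis and vertical above 3 rad and x of tile_center in the frame of stand below -0.01 m), for 0.2 s.
At the end, for the whole second after the job is handed in: Tile at rest, painted face up and flat (6 degrees) on the cork bed, centre 15 to 105 mm on the robot's side of the step and within 40 mm of the middle line; spatula released, at rest on its rest, grip point within 20 mm (7 mm in height), level within 7 and aligned within 8 degrees (angle between tile's own z axis and vertical above 3.03 rad and x of tile_center in the frame of stand between -0.105 and -0.015 m and y of tile_center in the frame of stand between -0.04 and 0.04 m and z of tile_center in the frame of stand between 0.043 and 0.053 m and linear speed of each of tile, spatula below 0.02 m/s and contact force between tile and spatula below 0.05 N and horizontal distance between spatula_grip and rest_grip below 0.02 m and z of spatula_grip in the frame of rest between 0.043 and 0.057 m and angle between the x axis of spatula and the x axis of rest, either way round below 0.15 rad and angle between spatula's own z axis and vertical below 0.12 rad); the robot touches nothing.
It fails at once if the gripper or arm touches the tile (contact force between any of the fingers, the arm and tile above 0.5 N).
It fails at once if the tile is thrown or raised high (its centre more than 200 mm above the table) (height (world z) of tile_center above 0.2 m).
It fails at once if something else on the table is shifted by more than 30 mm (distance of any of done_tile, stack_top, stack_low, jar, bowl, brush, cup from where it was at the start of the episode above 0.03 m).
It also fails if it takes over 51 s, if anything falls off the work surface, if the arm or the gripper's body presses on something with over 40 N, if the wrist force passes 120 N, or if a joint passes its speed limit or range.

## Working session

There is one attempt and no reset: what is moved stays moved. The work goes in short steps, Python scripts to look and compute and a tool call to move; the robot and the scene stay as the last step left them, time stands still between calls to the robot, and variables do not carry over. Pictures are saved under pics/ and viewed, about 8 in all and at most 12, crops included, and the job is handed in when it is done.

Besides the shell and the picture viewer there is one more tool, called after ">>>" in YAML: its name, and indented under it one key for each argument. apply_moves: Moves the arm, as the interface text tells. Its arguments: {"type":"object","properties":{"commands":{"type":"array"},"hand":{"type":"number"},"squeeze":{"type":"number"}},"required":["commands"]}

```bash
mkdir -p pics; ls; cat > h.py <<'E'
import numpy as np, cv2
from scipy.spatial.transform import Rotation as R
from cell import env
def cam(n):
    s=env.read_state(); c=env.read_camera(n)
    if n=="wrist":
        T=np.eye(4);T[:3,:3]=R.from_quat(s["ee_rot"]).as_matrix();T[:3,3]=s["eef_pos"]
        c["T"]=T@c["T_tool_cam"]
    else:
        T=np.eye(4);T[:3,:3]=R.from_quat(c["orientation"]).as_matrix();T[:3,3]=c["position"];c["T"]=T
    return c
def cloud(c):
    z=c["range_z"];v,u=np.mgrid[:z.shape[0],:z.shape[1]]
    P=np.stack([(u-c["cx"])/c["fx"]*z,-(v-c["cy"])/c["fy"]*z,-z],-1)
    W=P@c["T"][:3,:3].T+c["T"][:3,3]
    W[z<=0]=np.nan
    return W
def save(c,f): cv2.imwrite("pics/"+f,c["frame"][:,:,::-1])
E
python3 - <<'E'
from h import *
print(env.read_state())
a=cam("scene");b=cam("side")
for n,c in(("scene",a),("side",b)):
    save(c,n+"0.png");W=cloud(c);print(n,[k for k in c],c["T"][:3,3].round(3))
    for t in["stand","tile","spatula","rest","done_tile","jar","bowl","brush","cup","stack_low","spatula_grip","blade_middle","bed_middle"]:
        for d in env.find_in(t,n)[:1]:
            u,v,w,h=d["extent"];p=W[int(min(v,419)),int(min(u,559))]
            print(t,np.round(d["extent"]),round(d["confidence"],2),p.round(3))
cv2.imwrite("pics/both0.png",cv2.resize(np.hstack([a["frame"],b["frame"]])[:,:,::-1],(800,300)))
E
```

```text
pics
{'clock': 0.0, 'joint_positions': array([ 1.12820444e+00,  1.16517176e-01,  1.44229066e+00, -5.39769905e-05,
        1.58399897e+00, -3.77828710e-02]), 'joint_velocities': array([-0.00047553,  0.00092553, -0.00014555,  0.00013629,  0.00167115,
        0.00047262]), 'effort': array([ 2.37884087e-03, -7.32000804e+01, -6.32490706e+01, -1.54056215e-05,
        6.62537714e-03,  2.16533249e-05]), 'eef_pos': array([0.26577819, 0.62027708, 0.24452536]), 'ee_rot': array([ 2.01025626e-01,  9.79585794e-01, -5.96069377e-04, -1.18202580e-04]), 'force': array([-0.3492324 , -0.68357081, -0.32897867]), 'torque': array([ 0.00194935, -0.02600879, -0.03239766]), 'gripper_width': 1.0000325966429495}
scene ['frame', 'range_z', 'fx', 'fy', 'cx', 'cy', 'position', 'orientation', 'T'] [ 1.114 -0.24   0.904]
stand [197. 225.  63.  97.] 0.61 [ 0.544 -0.193  0.043]
tile [210. 251.  56.  53.] 0.7 [ 0.63  -0.19   0.046]
spatula [348. 205.  51.  94.] 0.69 [0.646 0.173 0.031]
rest [343. 201.  57.  89.] 0.73 [0.612 0.182 0.005]
jar [152. 304.  37.  40.] 0.95 [ 0.719 -0.343  0.094]
bowl [113. 234.  49.  43.] 0.
[... 503 characters left out ...]
0.74 [ 0.487 -0.212  0.041]
tile [338. 231.  63.  41.] 0.56 [ 0.613 -0.195  0.047]
spatula [240. 180.  76.  30.] 0.89 [0.653 0.206 0.004]
rest [234. 187.  77.  49.] 0.83 [0.614 0.193 0.004]
done_tile [314. 192.  49.  30.] 0.97 [ 0.747 -0.019  0.011]
jar [407. 240.  30.  48.] 0.84 [ 0.671 -0.356  0.072]
bowl [377. 302.  54.  47.] 0.96 [ 0.51  -0.377  0.008]
brush [192. 160.  54.  17.] 0.74 [0.623 0.412 0.014]
cup [226. 151.  24.  38.] 0.92 [0.683 0.296 0.067]
stack_low [236. 189.  76.  50.] 0.65 [0.609 0.183 0.008]
spatula_grip [240. 178.  79.  33.] 0.61 [0.625 0.173 0.042]
blade_middle [244. 180.  78.  35.] 0.73 [0.661 0.201 0.006]
bed_middle [310. 262. 100.  69.] 0.91 [ 0.484 -0.204  0.045]
```

View pics/scene0.png

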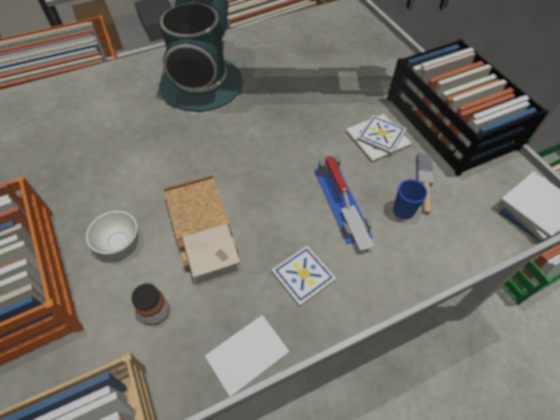

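View pics/side0.png

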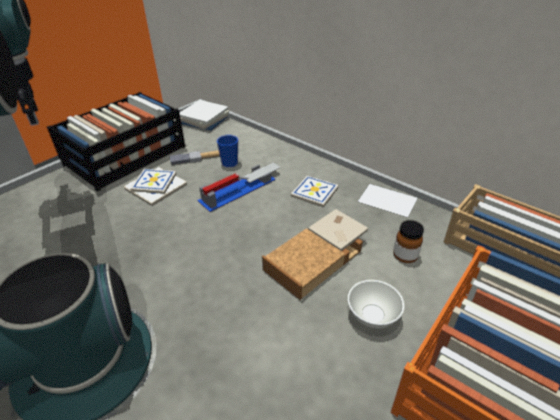

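The scene view shows the spatula on its rest with the red handle nearer the robot (335,175) and the blade at (357,235). The stand's cork bed is at (197,205), with the tile at its far end (210,250). The side view agrees. Next I'll measure poses by colour segmentation and depth.

```bash
cat > m.py <<'E'
from h import *
def rect(P):
    (c,s,a)=cv2.minAreaRect((P[:,:2]*1000).astype(np.float32)); return np.round(c,1),np.round(s,1),round(a,1)
def seg(c,box,zr,f):
    W=cloud(c);H=cv2.cvtColor(c["frame"],cv2.COLOR_RGB2HSV).astype(int)
    x0,x1,y0,y1=box
    m=(W[...,0]>x0)&(W[...,0]<x1)&(W[...,1]>y0)&(W[...,1]<y1)&(W[...,2]>zr[0])&(W[...,2]<zr[1])&f(H[...,0],H[...,1],H[...,2])
    m=cv2.erode(m.astype(np.uint8),np.ones((2,2)))>0
    return W[m],m
red=lambda h,s,v:((h<8)|(h>172))&(s>150)
blue=lambda h,s,v:(h>105)&(h<125)&(s>150)
cork=lambda h,s,v:(h>8)&(h<25)&(s>95)
pale=lambda h,s,v:(s<90)&(v>120)
RB=(.4,.85,.05,.29); SB=(.35,.85,-.36,-.07)
E
python3 - <<'E'
from m import *
for n in("scene","side"):
    c=cam(n)
    for nm,b,z,f in(("red",RB,(.03,.08),red),("base",RB,(-.005,.012),blue),("blade",RB,(.018,.04),pale),("cork",SB,(.035,.05),cork),("tile",SB,(.04,.06),pale)):
        P,m=seg(c,b,z,f)
        if len(P)>10: print(n,nm,len(P),*rect(P),"z",np.percentile(P[:,2],[5,50,95]).round(4),"med",np.median(P,0).round(4))
E
```

```text
scene red 147 [558.  185.1] [ 15.7 103.3] 79.8 z [0.057  0.0596 0.0618] med [0.5553 0.1854 0.0596]
scene base 244 [630.4 175.9] [ 59.3 208.9] 81.8 z [0.0026 0.0052 0.008 ] med [0.6142 0.1589 0.0052]
scene blade 590 [708.  163.4] [ 45.  131.1] 76.3 z [0.0232 0.0262 0.0291] med [0.7112 0.1631 0.0262]
scene cork 2280 [ 494.1 -180.6] [122.  155.8] 84.9 z [0.0388 0.0414 0.0441] med [ 0.4941 -0.1821  0.0414]
scene tile 1928 [ 556.2 -241.6] [326.6 165.7] 32.7 z [0.0446 0.0472 0.0498] med [ 0.6285 -0.1914  0.0472]
side red 175 [554.5 180.1] [ 13.1 114.2] 80.0 z [0.0474 0.0565 0.0618] med [0.5532 0.1789 0.0565]
side base 561 [600.8 192.3] [230.9 159.9] 8.4 z [0.0037 0.0067 0.0091] med [0.5967 0.1687 0.0067]
side blade 217 [707.2 154.1] [ 45.3 124.3] 82.5 z [0.0251 0.0281 0.032 ] med [0.7036 0.1591 0.0281]
side cork 2287 [ 524.1 -186.5] [125.5 226.7] 84.8 z [0.0395 0.0427 0.0451] med [ 0.4891 -0.1905  0.0427]
side tile 1322 [ 576.5 -265.4] [316.4 145.6] 57.2 z [0.0443 0.0487 0.0511] med [ 0.613  -0.2     0.0487]
```

```bash
cat > plan.py <<'E'
from h import *
def rows(goal_p,goal_R,n=None,start=None):
    """equal rows from the measured pose to the goal (world), straight line + const turn"""
    s=env.read_state(); p=np.array(s["eef_pos"]);r=R.from_quat(s["ee_rot"])
    if start: p,r=start
    rv=(r.inv()*goal_R).as_rotvec(); d=np.array(goal_p)-p
    if n is None: n=max(1,int(np.ceil(max(np.linalg.norm(d)/.034,np.linalg.norm(rv)/.11))))
    q=r
    for i in range(n):
        print([*np.round(q.inv().apply(d/n)*1000,1).tolist(),*np.round(rv/n,3).tolist()],end=",")
        q=q*R.from_rotvec(rv/n)
    print(n)
def sp_R(yaw,roll=0,pitch=0):
    """tool orientation gripping spatula: spatula axes Rz(yaw)*..., tool z=-sp z, tool y=sp y, tool x=-sp x"""
    S=R.from_euler("ZYX",[yaw,pitch,roll],degrees=True)
    return S*R.from_matrix(np.diag([-1,1,-1.]))
E
python3 -c "
from plan import *
rows([.575,.18,.2],sp_R(-9.5))"
```

```text
[-28.6, -17.7, 2.8, -0.0, -0.0, -0.015],[-28.3, -18.1, 2.8, -0.0, -0.0, -0.015],[-28.1, -18.5, 2.8, -0.0, -0.0, -0.015],[-27.8, -19.0, 2.8, -0.0, -0.0, -0.015],[-27.5, -19.4, 2.8, -0.0, -0.0, -0.015],[-27.2, -19.8, 2.8, -0.0, -0.0, -0.015],[-26.9, -20.2, 2.8, -0.0, -0.0, -0.015],[-26.6, -20.6, 2.8, -0.0, -0.0, -0.015],[-26.3, -21.0, 2.8, -0.0, -0.0, -0.015],[-26.0, -21.4, 2.8, -0.0, -0.0, -0.015],[-25.7, -21.8, 2.8, -0.0, -0.0, -0.015],[-25.3, -22.1, 2.8, -0.0, -0.0, -0.015],[-25.0, -22.5, 2.8, -0.0, -0.0, -0.015],[-24.7, -22.9, 2.8, -0.0, -0.0, -0.015],[-24.3, -23.2, 2.8, -0.0, -0.0, -0.015],[-24.0, -23.6, 2.8, -0.0, -0.0, -0.015],16
```

>>> apply_moves:
  commands:
    - [-28.6, -17.7, 2.8, 0, 0, -0.015]
    - [-28.3, -18.1, 2.8, 0, 0, -0.015]
    - [-28.1, -18.5, 2.8, 0, 0, -0.015]
    - [-27.8, -19, 2.8, 0, 0, -0.015]
    - [-27.5, -19.4, 2.8, 0, 0, -0.015]
    - [-27.2, -19.8, 2.8, 0, 0, -0.015]
    - [-26.9, -20.2, 2.8, 0, 0, -0.015]
    - [-26.6, -20.6, 2.8, 0, 0, -0.015]
    - [-26.3, -21, 2.8, 0, 0, -0.015]
    - [-26, -21.4, 2.8, 0, 0, -0.015]
  hand: 60

```text
clock: 2.33
eef_pos: [0.4636, 0.3385, 0.216]
ee_rot: [0.119, 0.993, 0.001, 0.0]
force: [0.5, 0.4, -0.7]
gripper_width: 0.702
```

>>> apply_moves:
  commands:
    - [-25.7, -21.8, 2.8, 0, 0, -0.015]
    - [-25.3, -22.1, 2.8, 0, 0, -0.015]
    - [-25, -22.5, 2.8, 0, 0, -0.015]
    - [-24.7, -22.9, 2.8, 0, 0, -0.015]
    - [-24.3, -23.2, 2.8, 0, 0, -0.015]
    - [-24, -23.6, 2.8, 0, 0, -0.015]

```text
clock: 2.83
eef_pos: [0.5871, 0.1659, 0.1996]
ee_rot: [0.072, 0.997, 0.002, 0.002]
force: [0.7, 0.1, -0.2]
gripper_width: 0.702
```

```bash
python3 - <<'E'
from m import *
from plan import *
c=cam("wrist");save(c,"w1.png");s=env.read_state();print(s["eef_pos"],s["joint_positions"].round(3),R.from_quat(s["ee_rot"]).as_matrix().round(3).tolist(),s["clock"],c["T"][:3,3])
for nm,b,z,f in(("red",RB,(.03,.08),red),("base",RB,(-.005,.015),blue),("blade",RB,(.018,.04),pale)):
    P,m=seg(c,b,z,f)
    if len(P)>10: print(nm,len(P),*rect(P),"z",np.percentile(P[:,2],[5,50,95]).round(4),"med",np.median(P,0).round(4))
rows([.567,.182,.2],sp_R(-9.5))
E
```

```text
[0.58956992 0.1616791  0.19872024] [ 0.226 -0.008  1.646  0.     1.5   -1.199] [[-0.989, 0.145, 0.004], [0.145, 0.989, 0.001], [-0.003, 0.002, -1.0]] 2.8833 [0.5054942 0.1766342 0.328431 ]
red 2956 [560.8 185. ] [ 16.5 114.9] 81.4 z [0.0592 0.0604 0.0616] med [0.553  0.1857 0.0604]
base 6073 [594.  180.3] [ 65.6 201.3] 81.5 z [0.0052 0.0064 0.0076] med [0.5915 0.17   0.0064]
blade 4201 [705.9 165.3] [ 62.2 134. ] 80.9 z [0.0247 0.0274 0.0342] med [0.7066 0.1644 0.0274]
[25.3, 16.8, -1.3, 0.002, 0.003, 0.02],1
```

View pics/w1.png

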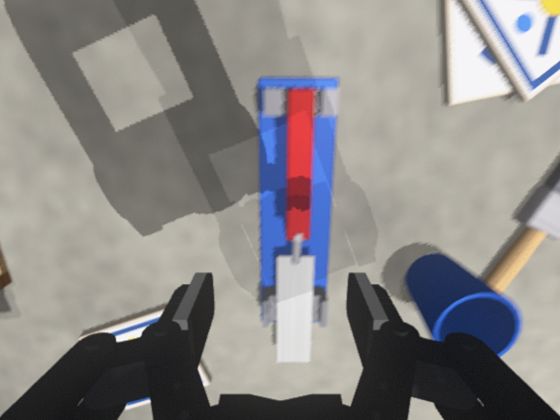

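The wrist view shows the handle vertical at (299,160), and the blade on its ledge at (295,310). The axis is at yaw -8.6°, the handle top at z=60 mm, and the grip point at about (0.571, 0.183).

```bash
python3 - <<'E'
from plan import *
rows([.571,.1835,.12],sp_R(-8.6),3)
rows([.571,.1835,.045],sp_R(-8.6),3,start=(np.array([.571,.1835,.12]),sp_R(-8.6)))
E
```

```text
[7.3, 6.3, 26.2, 0.001, 0.001, 0.001],[7.2, 6.3, 26.2, 0.001, 0.001, 0.001],[7.2, 6.3, 26.2, 0.001, 0.001, 0.001],3
[0.0, 0.0, 25.0, 0.0, 0.0, 0.0],[0.0, 0.0, 25.0, 0.0, 0.0, 0.0],[0.0, 0.0, 25.0, 0.0, 0.0, 0.0],3
```

>>> apply_moves:
  commands:
    - [7, 6.3, 26, 0, 0, 0]
    - [7, 6.3, 26, 0, 0, 0]
    - [7, 6.3, 26, 0, 0, 0]
    - [0, 0, 0, 0, 0, 0]

```text
clock: 3.22
eef_pos: [0.5744, 0.1797, 0.1192]
ee_rot: [0.076, 0.997, 0.001, 0.003]
force: [-0.7, -0.5, -1.5]
gripper_width: 0.699
```

```bash
python3 - <<'E'
from plan import *
print(env.read_state()["eef_pos"])
rows([.571,.1835,.045],sp_R(-8.6),4)
E
```

```text
[0.57440601 0.17969251 0.1191507 ]
[1.1, 0.8, 18.5, 0.001, 0.002, -0.001],[1.1, 0.8, 18.5, 0.001, 0.002, -0.001],[1.0, 0.8, 18.5, 0.001, 0.002, -0.001],[1.0, 0.8, 18.5, 0.001, 0.002, -0.001],4
```

>>> apply_moves:
  commands:
    - [1.1, 1, 18.5, 0.001, 0.002, 0]
    - [1.1, 1, 18.5, 0.001, 0.002, 0]
    - [1.1, 1, 18.5, 0.001, 0.002, 0]
    - [1, 1, 18, 0, 0, 0]
    - [0, 0, 1, 0, 0, 0]

```text
clock: 3.63
eef_pos: [0.5733, 0.1848, 0.0483]
ee_rot: [0.076, 0.997, 0.0, 0.002]
force: [-1.9, -0.1, 0.6]
gripper_width: 0.704
```

```bash
python3 - <<'E'
from plan import *
print(env.read_state()["eef_pos"])
rows([.571,.1835,.045],sp_R(-8.6),1)
E
```

```text
[0.57334149 0.18477156 0.04832929]
[2.1, -1.6, 3.3, 0.001, 0.004, -0.001],1
```

>>> apply_moves:
  commands:
    - [2, -1.6, 3, 0, 0.003, 0]
    - [0, 0, 0, 0, 0, 0]

```text
clock: 3.8
eef_pos: [0.5719, 0.1834, 0.0474]
ee_rot: [0.075, 0.997, 0.0, 0.001]
force: [0.3, 0.0, -1.1]
gripper_width: 0.701
```

>>> apply_moves:
  commands:
    - [0, 0, 0, 0, 0, 0]
    - [0, 0, 0, 0, 0, 0]
    - [0, 0, 0, 0, 0, 0]
    - [0, 0, 0, 0, 0, 0]
    - [0, 0, 0, 0, 0, 0]
    - [0, 0, 0, 0, 0, 0]
  hand: 0
  squeeze: 110

```text
clock: 4.3
eef_pos: [0.5742, 0.1836, 0.0534]
ee_rot: [0.075, 0.997, 0.001, 0.004]
force: [0.3, -0.5, -1.8]
gripper_width: 0.208
```

```bash
python3 - <<'E'
from plan import *
s=env.read_state();print(s["eef_pos"],s["ee_rot"],s["force"],s["torque"],s["gripper_width"])
E
```

```text
[0.5741929  0.1835877  0.05335422] [0.07543322 0.99714155 0.00144434 0.00405883] [ 0.3422987  -0.50546319 -1.77499255] [ 0.00058473  0.06822176 -0.02615628] 0.20813659034534446
```

>>> apply_moves:
  commands:
    - [0, 0, -12, 0, 0, 0]
    - [0, 0, -20, 0, 0, 0]
    - [0, 0, -25, 0, 0, 0]
    - [0, 0, -25, 0, 0, 0]
    - [0, 0, -25, 0, 0, 0]
    - [0, 0, -15, 0, 0, 0]
    - [0, 0, 0, 0, 0, 0]

```text
clock: 4.88
eef_pos: [0.5715, 0.1829, 0.1833]
ee_rot: [0.075, 0.997, 0.001, 0.002]
force: [-0.1, 0.6, -1.1]
gripper_width: 0.206
```

```bash
python3 - <<'E'
from m import *
from plan import *
c=cam("wrist");save(c,"w2.png");s=env.read_state();print(s["eef_pos"],s["ee_rot"],s["force"],s["gripper_width"])
T=np.eye(4);T[:3,:3]=R.from_quat(s["ee_rot"]).as_matrix();T[:3,3]=s["eef_pos"];Ti=np.linalg.inv(T)
W=cloud(c);H=cv2.cvtColor(c["frame"],cv2.COLOR_RGB2HSV).astype(int)
L=W@Ti[:3,:3].T+Ti[:3,3]
near=np.isfinite(L[...,2])&(L[...,2]<.06)
for nm,m in(("red",near&red(*np.moveaxis(H,2,0))),("blade",near&(L[...,0]<-.06)&(L[...,0]>-.25)&(abs(L[...,1])<.05))):
    P=L[m]; print(nm,len(P)); 
    if len(P)>20:
        print(rect(P),np.percentile(P,[2,50,98],axis=0).round(4).tolist()); A=np.c_[P[:,:2],np.ones(len(P))];print("plane z=ax+by+c",np.linalg.lstsq(A,P[:,2],rcond=None)[0].round(4))
E
```

```text
[0.57136182 0.18287497 0.18188368] [7.54502622e-02 9.97147637e-01 6.56112545e-04 1.84840701e-03] [ 0.00280468 -0.15879295 -0.67742465] 0.21217890172749856
red 13344
(array([14.3, -0.7]), array([ 19.7, 119.5]), 89.7) [[-0.0394, -0.0097, -0.011], [0.0282, -0.0006, -0.0096], [0.0724, 0.0084, -0.0083]]
plane z=ax+by+c [-0.0044 -0.0043 -0.0096]
blade 118
(array([-77.7,  -0.6]), array([34.9,  5.2]), 89.2) [[-0.0799, -0.018, 0.0234], [-0.0764, 0.0067, 0.0246], [-0.0751, 0.0167, 0.027]]
plane z=ax+by+c [0.2254 0.006  0.042 ]
```

View pics/w2.png

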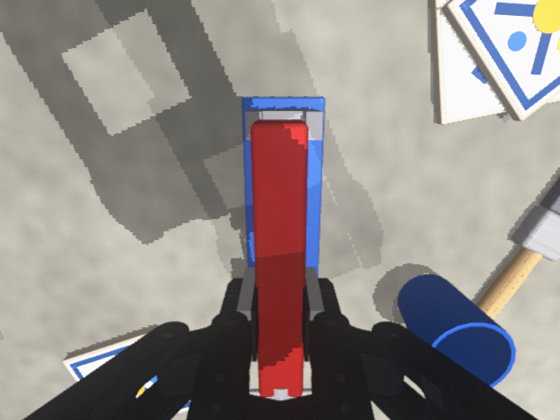

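The wrist view shows the spatula held squarely: handle at (279,260), slope under 0.3°. In the tool frame, the grip point sits at about (4.3, -0.6, 0.4) mm. I'll move over beside the stand and measure it from close by.

```bash
python3 - <<'E'
from plan import *
rows([.64,-.03,.25],sp_R(-8.6),8)
E
```

```text
[-12.5, -25.0, -8.5, 0.0, 0.0, -0.0],[-12.5, -25.0, -8.5, 0.0, 0.0, -0.0],[-12.5, -25.0, -8.5, 0.0, 0.0, -0.0],[-12.5, -25.0, -8.5, 0.0, 0.0, -0.0],[-12.5, -25.0, -8.5, 0.0, 0.0, -0.0],[-12.5, -25.0, -8.5, 0.0, 0.0, -0.0],[-12.5, -25.0, -8.5, 0.0, 0.0, -0.0],[-12.5, -25.0, -8.5, 0.0, 0.0, -0.0],8
```

>>> apply_moves:
  commands:
    - [-12.5, -25, -8.5, 0, 0, 0]
    - [-12.5, -25, -8.5, 0, 0, 0]
    - [-12.5, -25, -8.5, 0, 0, 0]
    - [-12.5, -25, -8.5, 0, 0, 0]
    - [-12.5, -25, -8.5, 0, 0, 0]
    - [-12.5, -25, -8.5, 0, 0, 0]
    - [-12.5, -25, -8.5, 0, 0, 0]
    - [-12.5, -25, -8.5, 0, 0, 0]
    - [0, 0, 0, 0, 0, 0]
    - [0, 0, 0, 0, 0, 0]

```text
clock: 5.77
eef_pos: [0.6391, -0.0394, 0.2382]
ee_rot: [0.074, 0.997, -0.0, -0.007]
force: [0.5, 0.2, -1.9]
gripper_width: 0.212
```

```bash
python3 - <<'E'
from m import *
from plan import *
s=env.read_state();print(s["eef_pos"],s["joint_velocities"].round(3),s["joint_positions"].round(3))
c=cam("wrist");save(c,"w3.png");W=cloud(c)
np.save("w3.npy",W)
for nm,b,z,f in(("cork",SB,(.038,.046),cork),("tile",(.54,.72,-.28,-.10),(.044,.054),pale)):
    P,m=seg(c,b,z,f);print(nm,len(P),*rect(P),"z",np.percentile(P[:,2],[5,50,95]).round(4),"med",np.median(P,0).round(4))
    cnt,_=cv2.findContours(m.astype(np.uint8),cv2.RETR_EXTERNAL,cv2.CHAIN_APPROX_SIMPLE);print(cv2.boundingRect(max(cnt,key=cv2.contourArea)))
E
```

```text
[ 0.63912907 -0.03942538  0.23824595] [-0.041  0.022 -0.011 -0.012 -0.005 -0.022] [-1.010e-01  5.100e-02  1.522e+00 -1.000e-03  1.582e+00 -1.524e+00]
cork 20616 [ 511.1 -182.2] [130.5 117.5] 84.8 z [0.041  0.0423 0.0436] med [ 0.508  -0.1817  0.0423]
(5, 0, 177, 145)
tile 12254 [ 627.  -187.6] [109.4 109.5] 85.0 z [0.0472 0.0484 0.0496] med [ 0.623  -0.1867  0.0484]
(56, 141, 135, 116)
```

View pics/w3.png

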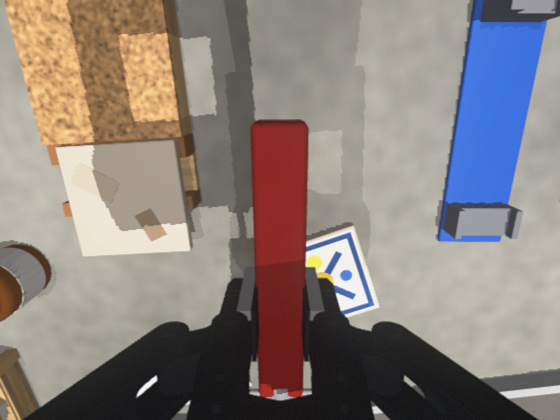

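The tile's full outline is measured: centre (627.0, -187.6), 109.5 mm square, yaw -5.0°. The cork ends at about x=569.6, leaving roughly a 2.8 mm gap. The image shows the tile at (125,195), with nothing beyond its overhang. I'll approach from the +x side and slide the blade in broadside.

```bash
cat >> plan.py <<'E'
O=np.array([.5696,-.1873,0]);Y0=-5.1
A=R.from_euler("z",Y0,degrees=True)
BL=np.array([-.1382,-.0006,.0249])
def pose(X,Y,Z,roll=0):
    "blade centre in stand frame (mm) -> TCP pose"
    q=sp_R(Y0-90,roll); return O+A.apply(np.array([X,Y,Z])/1000)-q.apply(BL),q
def cur():
    s=env.read_state();r=R.from_quat(s["ee_rot"]);b=A.inv().apply(s["eef_pos"]+r.apply(BL)-O)*1000
    S=r*R.from_matrix(np.diag([-1,1,-1.]))
    e=(R.from_euler("z",Y0-90,degrees=True).inv()*S).as_euler("ZYX",degrees=True)
    print("blade XYZ",b.round(1),"yaw,pitch,roll err",e.round(1),"t",round(s["clock"],2),"F",s["force"].round(1),"j",s["joint_positions"].round(2))
def go(X,Y,Z,roll=0,n=None):
    p,q=pose(X,Y,Z,roll); rows(p,q,n)
E
python3 - <<'E'
from plan import *
cur(); go(150,5,175)
E
```

```text
blade XYZ [193.6 144.9 211.4] yaw,pitch,roll err [86.6  0.7 -0.1] t 5.82 F [-0.2 -0.1 -2.3] j [-0.1   0.05  1.52 -0.    1.58 -1.52]
[-6.8, -0.3, 2.6, -0.001, -0.001, 0.108],[-6.8, 0.4, 2.6, -0.001, -0.001, 0.108],[-6.7, 1.1, 2.7, -0.001, -0.001, 0.108],[-6.6, 1.8, 2.7, -0.001, -0.001, 0.108],[-6.3, 2.5, 2.7, -0.001, -0.001, 0.108],[-6.0, 3.2, 2.7, -0.001, -0.001, 0.108],[-5.6, 3.8, 2.7, -0.001, -0.001, 0.108],[-5.2, 4.4, 2.7, -0.001, -0.001, 0.108],[-4.7, 4.9, 2.7, -0.001, -0.001, 0.108],[-4.1, 5.4, 2.7, -0.001, -0.001, 0.108],[-3.5, 5.8, 2.7, -0.001, -0.001, 0.108],[-2.9, 6.2, 2.7, -0.001, -0.001, 0.108],[-2.2, 6.4, 2.7, -0.001, -0.001, 0.108],[-1.5, 6.6, 2.7, -0.001, -0.001, 0.108],14
```

>>> apply_moves:
  commands:
    - [-7, 0, 2.6, 0, 0, 0.108]
    - [-7, 0.4, 2.6, 0, 0, 0.108]
    - [-7, 1, 2.7, 0, 0, 0.108]
    - [-6.6, 1.8, 2.7, 0, 0, 0.108]
    - [-6.3, 2.5, 2.7, 0, 0, 0.108]
    - [-6, 3.2, 2.7, 0, 0, 0.108]
    - [-5.6, 3.8, 2.7, 0, 0, 0.108]
    - [-5.2, 4.4, 2.7, 0, 0, 0.108]
    - [-4.7, 5, 2.7, 0, 0, 0.108]
    - [-4, 5.4, 2.7, 0, 0, 0.108]

```text
clock: 6.65
eef_pos: [0.7037, -0.0434, 0.1989]
ee_rot: [0.591, 0.806, -0.006, -0.011]
force: [0.4, 0.4, -2.2]
gripper_width: 0.207
```

>>> apply_moves:
  commands:
    - [-3.5, 5.8, 2.7, 0, 0, 0.108]
    - [-3, 6, 2.7, 0, 0, 0.108]
    - [-2, 6.4, 2.7, 0, 0, 0.108]
    - [-1.5, 6.6, 2.7, 0, 0, 0.108]
    - [0, 0, 0, 0, 0, 0]

```text
clock: 7.07
eef_pos: [0.729, -0.044, 0.18]
ee_rot: [0.758, 0.652, -0.011, -0.012]
force: [-0.1, -0.8, -1.4]
gripper_width: 0.207
```

```bash
python3 - <<'E'
from plan import *
cur(); go(150,5,60,0,5)
E
```

```text
blade XYZ [136.3  19.1 155.2] yaw,pitch,roll err [-3.4 -0.  -1.9] t 7.07 F [-0.1 -0.8 -1.4] j [-0.1   0.28  1.36  0.    1.53  0.05]
[-2.7, 1.7, 19.0, -0.007, -0.0, -0.012],[-2.7, 1.5, 19.0, -0.007, -0.0, -0.012],[-2.7, 1.4, 19.0, -0.007, -0.0, -0.012],[-2.7, 1.2, 19.0, -0.007, -0.0, -0.012],[-2.7, 1.1, 19.0, -0.007, -0.0, -0.012],5
```

>>> apply_moves:
  commands:
    - [-3, 3, 16, -0.007, 0, -0.012]
    - [-3, 3, 18, -0.007, 0, -0.012]
    - [-3, 3, 18, -0.007, 0, -0.012]
    - [-3, 2, 14, -0.007, 0, -0.012]
    - [-2, 2, 6, -0.006, 0, -0.012]
    - [0, 0, 0, 0, 0, 0]

```text
clock: 7.57
eef_pos: [0.7364, -0.0536, 0.1023]
ee_rot: [0.728, 0.686, 0.0, -0.001]
force: [0.1, -0.1, -2.0]
gripper_width: 0.208
```

```bash
python3 - <<'E'
from plan import *
cur(); go(145,5,28,0,4)
E
```

```text
blade XYZ [157.8   9.9  77.2] yaw,pitch,roll err [ 1.7  0.1 -0. ] t 7.57 F [ 0.1 -0.1 -2. ] j [-0.11  0.32  1.44  0.    1.38 -0.05]
[-1.2, -2.2, 12.4, -0.0, -0.0, 0.007],[-1.2, -2.2, 12.4, -0.0, -0.0, 0.007],[-1.2, -2.2, 12.4, -0.0, -0.0, 0.007],[-1.2, -2.2, 12.4, -0.0, -0.0, 0.007],4
```

>>> apply_moves:
  commands:
    - [-1, -1, 12, 0, 0, 0.006]
    - [-1, -1, 12, 0, 0, 0.006]
    - [-1, -1, 12, 0, 0, 0.006]
    - [-1, -1, 8, 0, 0, 0.006]
    - [0, 0, 3, 0, 0, 0]

```text
clock: 7.98
eef_pos: [0.7318, -0.0561, 0.0534]
ee_rot: [0.735, 0.678, 0.001, -0.0]
force: [0.2, -0.7, -1.4]
gripper_width: 0.208
```

```bash
python3 - <<'E'
from plan import *
cur(); go(145,5,28,0,3)
from m import *
c=cam("wrist");save(c,"w4.png")
c=cam("side");b=c["frame"][190:310,230:430,::-1];cv2.imwrite("pics/s4.png",cv2.resize(b,(800,480),interpolation=cv2.INTER_CUBIC))
E
```

```text
blade XYZ [150.4   7.   28.3] yaw,pitch,roll err [0.4 0.1 0.1] t 7.98 F [ 0.2 -0.7 -1.4] j [-0.11  0.35  1.49  0.    1.3  -0.03]
[-0.6, -1.4, 0.2, 0.0, -0.001, 0.003],[-0.6, -1.4, 0.2, 0.0, -0.001, 0.003],[-0.6, -1.4, 0.2, 0.0, -0.001, 0.003],3
```

View pics/s4.png

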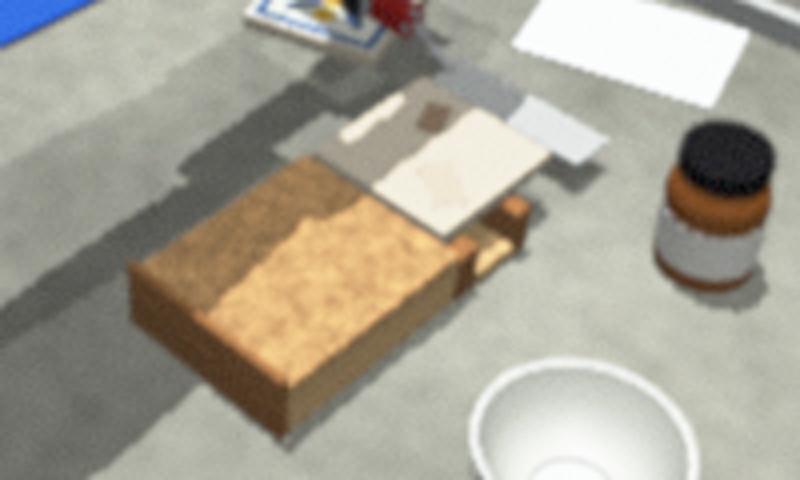

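The side crop shows the blade level and parallel to the tile's far edge at about (520,110), just outside it and lower. Now I'll slide it in.

>>> apply_moves:
  commands:
    - [0, -10, 0, 0, 0, 0.002]
    - [0, -12, 0, 0, 0, 0.002]
    - [0, -12, 0, 0, 0, 0]
    - [0, -9, 0, 0, 0, 0]
    - [0, -5, 0, 0, 0, 0]
    - [0, -2, 0, 0, 0, 0]

```text
clock: 8.58
eef_pos: [0.6822, -0.0519, 0.057]
ee_rot: [0.736, 0.677, 0.002, 0.002]
force: [-0.2, -0.6, -1.0]
gripper_width: 0.209
```

```bash
python3 - <<'E'
from plan import *
cur(); go(95,5,30,0,1)
E
```

```text
blade XYZ [100.3   6.7  31.9] yaw,pitch,roll err [0.2 0.1 0.3] t 8.58 F [-0.2 -0.6 -1. ] j [-0.11  0.24  1.61  0.    1.28 -0.03]
[-1.6, -4.5, 2.1, 0.006, -0.002, 0.004],1
```

```bash
cat >> plan.py <<'E'
def arc(ph,r=94,lift=0):
    f=np.radians(ph); px=max(2.8,min(6*np.tan(f),12*np.sin(f)) if ph<90 else 12)
    return px+r*np.cos(f)+1.5*np.sin(f), 36+r*np.sin(f)-1.5*np.cos(f)
def arcrows(angs,rolls=None,r=94,Y=5):
    "open-loop rows between successive arc poses; first row starts at the measured pose"
    s=env.read_state();p=np.array(s["eef_pos"]);q=R.from_quat(s["ee_rot"])
    for i,a in enumerate(angs):
        X,Z=arc(a,r);p2,q2=pose(X,Y,Z,a if rolls is None else rolls[i])
        print([*np.round(q.inv().apply(p2-p)*1000,1).tolist(),*np.round((q.inv()*q2).as_rotvec(),3).tolist()],end=",");p,q=p2,q2
    print()
E
python3 - <<'E'
from plan import *
arcrows([0,0,3,6,9,12,15,18,21,24])
E
```

```text
[-1.6, -2.7, -2.4, 0.006, -0.002, 0.004],[0.0, 0.0, 0.0, 0.0, 0.0, 0.0],[-0.0, -1.4, -4.9, -0.052, 0.0, 0.0],[0.0, -1.4, -4.9, -0.052, 0.0, 0.0],[-0.0, -1.4, -4.9, -0.052, 0.0, -0.0],[0.0, -1.4, -4.9, -0.052, 0.0, -0.0],[-0.0, -1.4, -4.9, -0.052, 0.0, -0.0],[0.0, -1.4, -4.9, -0.052, -0.0, 0.0],[0.0, -1.4, -4.9, -0.052, 0.0, 0.0],[-0.0, -1.4, -4.9, -0.052, -0.0, -0.0],
```

>>> apply_moves:
  commands:
    - [-1.5, -4, 0, 0.006, 0, 0.004]
    - [0, -1, -2, 0, 0, 0]
    - [0, -1.4, -5, -0.052, 0, 0]
    - [0, -1.4, -5, -0.052, 0, 0]
    - [0, -1.4, -5, -0.052, 0, 0]
    - [0, -1.4, -5, -0.052, 0, 0]
    - [0, -1.4, -5, -0.052, 0, 0]
    - [0, -1.4, -5, -0.052, 0, 0]

```text
clock: 9.25
eef_pos: [0.6666, -0.0527, 0.0891]
ee_rot: [0.729, 0.666, 0.109, 0.118]
force: [0.2, 0.3, -2.8]
gripper_width: 0.214
```

```bash
python3 - <<'E'
from plan import *
cur()
print([np.round(arc(a),1).tolist() for a in(15,18,21,24,27)])
arcrows([21,25,29,33,37,41,45])
E
```

```text
blade XYZ [91.8  4.5 65. ] yaw,pitch,roll err [-0.1  0.1 18.4] t 9.25 F [ 0.2  0.3 -2.8] j [-0.12  0.01  1.83  0.01  0.97 -0.04]
[[94.0, 58.9], [92.7, 63.6], [91.1, 68.3], [89.3, 72.9], [87.5, 77.3]]
[0.5, -0.9, -3.1, -0.045, -0.001, -0.002],[0.0, -1.9, -6.5, -0.07, 0.0, 0.0],[0.0, -1.4, -6.3, -0.07, 0.0, -0.0],[-0.0, -1.4, -6.3, -0.07, 0.0, 0.0],[0.0, -1.3, -6.2, -0.07, 0.0, -0.0],[0.0, -1.3, -6.1, -0.07, -0.0, 0.0],[-0.0, -1.3, -6.0, -0.07, 0.0, 0.0],
```

>>> apply_moves:
  commands:
    - [0.5, -1, -4, -0.05, 0, 0]
    - [0, -1.5, -5, -0.055, 0, 0]
    - [0, -1.4, -5, -0.055, 0, 0]
    - [0, -1.4, -5, -0.055, 0, 0]
    - [0, -1.3, -5, -0.055, 0, 0]
    - [0, -1.3, -5, -0.055, 0, 0]
    - [0, -1.3, -5, -0.055, 0, 0]

```text
clock: 9.83
eef_pos: [0.6429, -0.0504, 0.1185]
ee_rot: [0.691, 0.631, 0.238, 0.26]
force: [0.3, 0.8, -3.3]
gripper_width: 0.207
```

```bash
python3 - <<'E'
from plan import *
cur()
print([np.round(arc(a),1).tolist() for a in(36,39,42,45,48)])
arcrows([42,46,50,54,58,62])
from m import *
c=cam("side");b=c["frame"][190:310,230:430,::-1];cv2.imwrite("pics/s5.png",cv2.resize(b,(800,480),interpolation=cv2.INTER_CUBIC))
E
```

```text
blade XYZ [76.5  4.7 99. ] yaw,pitch,roll err [-0.1  0.1 41.3] t 9.83 F [ 0.3  0.8 -3.3] j [-0.13 -0.24  2.1   0.05  0.55 -0.07]
[[81.3, 90.0], [78.9, 94.0], [76.3, 97.8], [73.5, 101.4], [70.7, 104.9]]
[0.3, -1.7, 0.8, -0.012, -0.0, -0.003],[-0.0, -1.3, -6.0, -0.07, 0.0, 0.0],[0.0, -1.2, -5.9, -0.07, -0.0, -0.0],[-0.0, -1.2, -5.7, -0.07, 0.0, 0.0],[-0.0, -1.1, -5.5, -0.07, 0.0, 0.0],[0.0, -1.3, -5.7, -0.07, -0.0, 0.0],
```

View pics/s5.png

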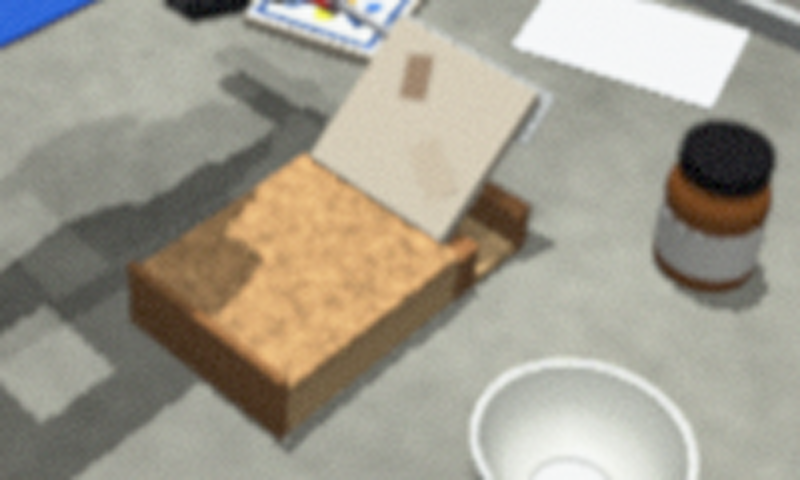

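The side crop shows the tile raised about 40°, its lower edge against the step near (380,195), with the blade's edge visible behind it (540,110). Joint margins allow about 20° more roll. After that I'll push with the blade's inner edge while easing the roll back.

```bash
cat >> plan.py <<'E'
def edge(ph,ro,rin=76):
    f=np.radians(ph);px=12*np.sin(min(f,np.pi/2)) if ph>60 else max(2.8,6*np.tan(f)); r=np.radians(ro)
    return px+rin*np.cos(f)+18*np.cos(r)+1.5*np.sin(r),36+rin*np.sin(f)+18*np.sin(r)-1.5*np.cos(r)
def seq(wp,Y=5):
    s=env.read_state();p=np.array(s["eef_pos"]);q=R.from_quat(s["ee_rot"])
    for X,Z,ro in wp:
        p2,q2=pose(X,Y,Z,ro)
        print([*np.round(q.inv().apply(p2-p)*1000,1).tolist(),*np.round((q.inv()*q2).as_rotvec(),3).tolist()],end=",");p,q=p2,q2
    print()
E
python3 - <<'E'
from plan import *
cur()
w=[(f,r) for f,r in((45,45),(48,48),(51,51),(54,53),(57,55),(60,55),(63,54),(66,53),(69,52),(72,51))]
print([np.round(edge(*a)).tolist() for a in w])
seq([(*edge(*a),a[1]) for a in w])
E
```

```text
blade XYZ [75.4  4.8 98.3] yaw,pitch,roll err [-0.1  0.1 41.4] t 9.88 F [ 2.   0.3 -3.5] j [-0.13 -0.24  2.11  0.05  0.55 -0.07]
[[74.0, 101.0], [71.0, 105.0], [68.0, 108.0], [65.0, 111.0], [62.0, 114.0], [60.0, 116.0], [57.0, 117.0], [54.0, 119.0], [51.0, 120.0], [47.0, 121.0]]
[0.2, -1.3, -3.5, -0.062, -0.0, -0.003],[-0.0, -0.9, -4.4, -0.052, 0.0, -0.0],[-0.0, -0.9, -4.4, -0.052, -0.0, 0.0],[0.0, -0.4, -4.0, -0.035, -0.0, 0.0],[-0.0, -0.4, -3.8, -0.035, 0.0, 0.0],[-0.0, 0.4, -3.0, 0.0, 0.0, 0.0],[0.0, 0.1, -3.4, 0.017, 0.0, 0.0],[0.0, -0.2, -3.4, 0.017, 0.0, 0.0],[0.0, -0.4, -3.3, 0.017, -0.0, -0.0],[-0.0, -0.7, -3.3, 0.017, 0.0, -0.0],
```

>>> apply_moves:
  commands:
    - [0, -1.3, -3.5, -0.06, 0, 0]
    - [0, -1, -4.4, -0.052, 0, 0]
    - [0, -1, -4.4, -0.052, 0, 0]
    - [0, -0.5, -4, -0.035, 0, 0]
    - [0, -0.5, -4, -0.035, 0, 0]
    - [0, 0, -3, 0, 0, 0]
    - [0, 0, -3.4, 0.017, 0, 0]
    - [0, -0.2, -3.4, 0.017, 0, 0]

```text
clock: 10.55
eef_pos: [0.6157, -0.0479, 0.135]
ee_rot: [0.662, 0.603, 0.301, 0.327]
force: [0.6, -0.8, -2.1]
gripper_width: 0.205
```

```bash
python3 - <<'E'
from plan import *
cur()
w=[(f,r) for f,r in((69,53),(72,52),(75,51),(78,50),(81,49),(84,48),(87,47),(90,46))]
print([np.round(edge(*a)).tolist() for a in w])
seq([(*edge(*a),a[1]) for a in w])
E
```

```text
blade XYZ [ 52.7   4.7 119. ] yaw,pitch,roll err [-0.1  0.2 52.8] t 10.55 F [ 0.6 -0.8 -2.1] j [-0.14 -0.38  2.25  0.11  0.35 -0.13]
[[50.0, 120.0], [47.0, 122.0], [44.0, 122.0], [40.0, 123.0], [37.0, 124.0], [33.0, 124.0], [29.0, 124.0], [26.0, 124.0]]
[0.3, -0.9, -2.6, -0.004, -0.0, -0.004],[0.0, -0.7, -3.3, 0.017, -0.0, -0.0],[-0.0, -0.9, -3.2, 0.017, 0.0, -0.0],[0.0, -1.2, -3.1, 0.017, -0.0, -0.0],[0.0, -1.5, -3.0, 0.017, -0.0, 0.0],[-0.0, -1.7, -2.9, 0.017, 0.0, 0.0],[-0.0, -2.0, -2.8, 0.017, -0.0, 0.0],[0.0, -2.2, -2.6, 0.017, 0.0, -0.0],
```

>>> apply_moves:
  commands:
    - [0, -0.9, -2.6, 0, 0, 0]
    - [0, -0.7, -3.3, 0.017, 0, 0]
    - [0, -0.9, -3.2, 0.017, 0, 0]
    - [0, -1.2, -3.1, 0.017, 0, 0]
    - [0, -1.5, -3, 0.017, 0, 0]

```text
clock: 10.97
eef_pos: [0.6014, -0.0469, 0.1431]
ee_rot: [0.674, 0.614, 0.277, 0.302]
force: [0.5, 0.3, -1.9]
gripper_width: 0.211
```

```bash
python3 - <<'E'
from plan import *
cur()
w=[(f,r) for f,r in((84,48),(87,47),(90,46),(93,45),(96,44),(99,43),(102,42))]
print([np.round(edge(*a)).tolist() for a in w])
seq([(*edge(*a),a[1]) for a in w])
from m import *
c=cam("side");b=c["frame"][190:310,230:430,::-1];cv2.imwrite("pics/s6.png",cv2.resize(b,(800,480),interpolation=cv2.INTER_CUBIC))
E
```

```text
blade XYZ [ 37.1   4.5 125.8] yaw,pitch,roll err [-0.1  0.2 48.4] t 10.97 F [ 0.5  0.3 -1.9] j [-0.14 -0.41  2.23  0.08  0.48 -0.1 ]
[[33.0, 124.0], [29.0, 124.0], [26.0, 124.0], [22.0, 124.0], [18.0, 123.0], [14.0, 122.0], [11.0, 121.0]]
[0.5, -4.4, -1.8, 0.008, -0.0, -0.004],[-0.0, -2.0, -2.8, 0.017, -0.0, 0.0],[0.0, -2.2, -2.6, 0.017, 0.0, -0.0],[0.0, -2.4, -2.5, 0.017, -0.0, 0.0],[0.0, -2.6, -2.3, 0.017, -0.0, 0.0],[-0.0, -2.8, -2.0, 0.017, 0.0, 0.0],[0.0, -3.0, -1.8, 0.017, 0.0, 0.0],
```

View pics/s6.png

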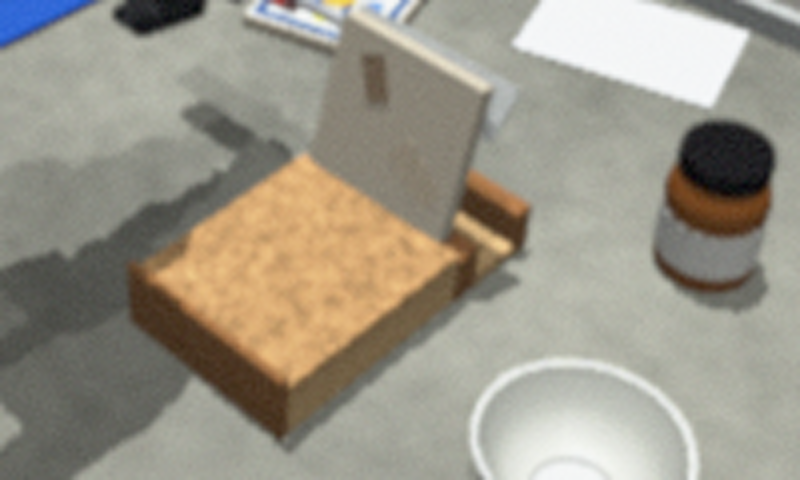

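The side crop shows the tile at about 75–80°, standing on the ledge against the step, with the blade behind its top right corner (500,95). I'll keep pushing it over.

>>> apply_moves:
  commands:
    - [0, -3, -2, 0.008, 0, 0]
    - [0, -2, -2.8, 0.017, 0, 0]
    - [0, -2.2, -2.6, 0.017, 0, 0]
    - [0, -2.4, -2.5, 0.017, 0, 0]
    - [0, -2.6, -2.3, 0.017, 0, 0]
    - [0, -2.8, -2, 0.017, 0, 0]

```text
clock: 11.52
eef_pos: [0.5802, -0.0451, 0.1429]
ee_rot: [0.688, 0.627, 0.246, 0.268]
force: [0.3, 0.1, -1.8]
gripper_width: 0.206
```

```bash
python3 - <<'E'
from plan import *
cur()
w=[(11,121,42),(7,120,41),(3,119,40),(-1,118,39),(-5,117,38)]
seq(w)
from m import *
c=cam("side");W=cloud(c)
P,m=seg(c,(.40,.70,-.28,-.10),(.05,.17),lambda h,s,v:v>0)
print(len(P),np.percentile(P,[2,50,98],axis=0).round(3).tolist())
b=c["frame"][190:310,230:430,::-1];cv2.imwrite("pics/s7.png",cv2.resize(b,(800,480),interpolation=cv2.INTER_CUBIC))
E
```

```text
blade XYZ [ 14.    4.4 123.9] yaw,pitch,roll err [-0.1  0.1 42.7] t 11.52 F [ 0.3  0.1 -1.8] j [-0.14 -0.44  2.22  0.06  0.62 -0.08]
[0.6, -4.4, 0.1, 0.012, -0.0, -0.004],[0.0, -3.2, -1.9, 0.017, 0.0, 0.0],[0.0, -3.2, -1.9, 0.017, 0.0, 0.0],[-0.0, -3.3, -1.8, 0.017, 0.0, 0.0],[-0.0, -3.3, -1.7, 0.017, 0.0, -0.0],
1409 [[0.553, -0.243, 0.055], [0.561, -0.193, 0.12], [0.597, -0.133, 0.154]]
```

>>> apply_moves:
  commands:
    - [0, -3.5, -1, 0.012, 0, 0]
    - [0, -3.2, -1.9, 0.017, 0, 0]
    - [0, -3.2, -1.9, 0.017, 0, 0]
    - [0, -3.3, -1.8, 0.017, 0, 0]
    - [0, -3.3, -1.7, 0.017, 0, 0]

```text
clock: 11.98
eef_pos: [0.5605, -0.0433, 0.1375]
ee_rot: [0.7, 0.638, 0.218, 0.237]
force: [0.4, 0.1, -1.8]
gripper_width: 0.209
```

```bash
python3 - <<'E'
from plan import *
cur()
from m import *
c=cam("side");W=cloud(c)
P,m=seg(c,(.40,.70,-.28,-.10),(.05,.17),lambda h,s,v:v>0)
print(len(P),np.percentile(P,[2,50,98],axis=0).round(3).tolist())
b=c["frame"][190:310,230:430,::-1];cv2.imwrite("pics/s8.png",cv2.resize(b,(800,480),interpolation=cv2.INTER_CUBIC))
E
```

```text
blade XYZ [ -7.5   4.4 117.1] yaw,pitch,roll err [-0.2  0.1 37.6] t 11.98 F [ 0.4  0.1 -1.8] j [-0.14 -0.45  2.21  0.04  0.73 -0.07]
2008 [[0.452, -0.238, 0.052], [0.526, -0.186, 0.056], [0.575, -0.127, 0.126]]
```

View pics/s8.png

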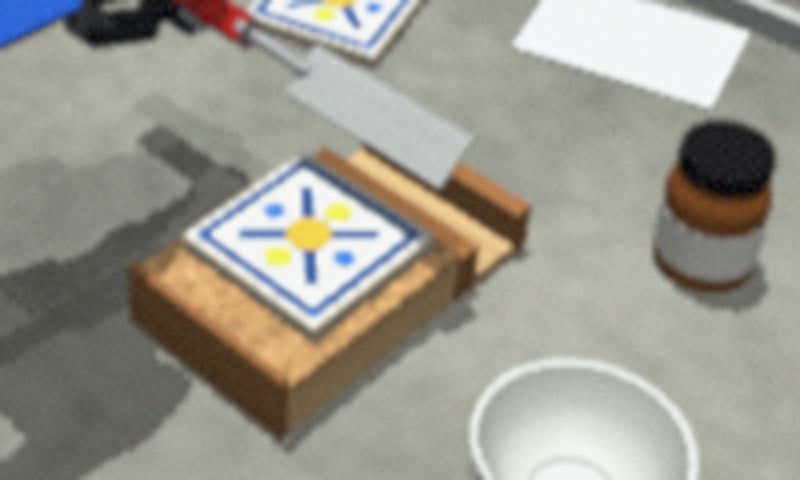

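The side crop shows the tile lying flat on the cork, painted face up (308,235), clear of the blade at (385,115). Now I'll take the spatula back.

```bash
python3 - <<'E'
from plan import *
p1=np.array([.64,-.04,.21]);q1=sp_R(-95)
rows(p1,q1,8); rows([.58,.16,.19],sp_R(-8.6),14,start=(p1,q1))
E
```

```text
[1.3, 13.3, -1.1, 0.082, -0.0, -0.001],[1.3, 13.2, -2.2, 0.082, -0.0, -0.001],[1.3, 13.0, -3.3, 0.082, -0.0, -0.001],[1.3, 12.7, -4.4, 0.082, -0.0, -0.001],[1.3, 12.3, -5.4, 0.082, -0.0, -0.001],[1.3, 11.8, -6.4, 0.082, -0.0, -0.001],[1.3, 11.2, -7.3, 0.082, -0.0, -0.001],[1.3, 10.6, -8.2, 0.082, -0.0, -0.001],8
[13.9, -5.5, 1.4, 0.0, 0.0, -0.108],[14.4, -4.0, 1.4, 0.0, 0.0, -0.108],[14.7, -2.4, 1.4, 0.0, 0.0, -0.108],[14.9, -0.8, 1.4, 0.0, 0.0, -0.108],[14.9, 0.8, 1.4, 0.0, 0.0, -0.108],[14.7, 2.4, 1.4, 0.0, 0.0, -0.108],[14.4, 3.9, 1.4, 0.0, 0.0, -0.108],[13.9, 5.5, 1.4, 0.0, 0.0, -0.108],[13.2, 6.9, 1.4, 0.0, 0.0, -0.108],[12.4, 8.3, 1.4, 0.0, 0.0, -0.108],[11.4, 9.6, 1.4, 0.0, 0.0, -0.108],[10.3, 10.8, 1.4, 0.0, 0.0, -0.108],[9.1, 11.8, 1.4, 0.0, 0.0, -0.108],[7.8, 12.7, 1.4, 0.0, 0.0, -0.108],14
```

>>> apply_moves:
  commands:
    - [1, 13, -5, 0.08, 0, 0]
    - [1, 13, -5, 0.08, 0, 0]
    - [1, 13, -5, 0.08, 0, 0]
    - [1, 12.7, -5, 0.08, 0, 0]
    - [1, 12, -6, 0.08, 0, 0]
    - [1, 12, -6.4, 0.08, 0, 0]
    - [1, 11, -7.3, 0.08, 0, 0]
    - [1, 6, -5, 0.06, 0, 0]

```text
clock: 12.7
eef_pos: [0.6288, -0.0415, 0.2148]
ee_rot: [0.739, 0.674, 0.002, 0.001]
force: [0.7, -0.5, -2.2]
gripper_width: 0.208
```

>>> apply_moves:
  commands:
    - [13.9, -5.5, 1, 0, 0, -0.108]
    - [14.4, -4, 1, 0, 0, -0.108]
    - [14.7, -2.4, 1, 0, 0, -0.108]
    - [14.9, -0.8, 1, 0, 0, -0.108]
    - [14.9, 0.8, 1, 0, 0, -0.108]
    - [14.7, 2.4, 1, 0, 0, -0.108]
    - [14.4, 4, 1, 0, 0, -0.108]
    - [13.9, 5.5, 1, 0, 0, -0.108]
    - [13, 7, 1, 0, 0, -0.108]
    - [12, 8, 1, 0, 0, -0.108]

```text
clock: 13.53
eef_pos: [0.5879, 0.1038, 0.2036]
ee_rot: [0.267, 0.964, 0.0, -0.001]
force: [-0.1, 0.1, -1.5]
gripper_width: 0.206
```

```bash
python3 - <<'E'
from plan import *
cur();print(env.read_state()["eef_pos"])
rows([.5742,.1836,.17],sp_R(-8.6),6)
E
```

```text
blade XYZ [116.4 230.8 178.5] yaw,pitch,roll err [64.2  0.1  0. ] t 13.53 F [-0.1  0.1 -1.5] j [ 0.13 -0.04  1.67  0.    1.51 -0.9 ]
[0.58789966 0.1037548  0.20363536]
[8.8, 10.2, 5.6, 0.0, -0.0, -0.065],[8.1, 10.8, 5.6, 0.0, -0.0, -0.065],[7.4, 11.3, 5.6, 0.0, -0.0, -0.065],[6.6, 11.7, 5.6, 0.0, -0.0, -0.065],[5.9, 12.2, 5.6, 0.0, -0.0, -0.065],[5.1, 12.5, 5.6, 0.0, -0.0, -0.065],6
```

>>> apply_moves:
  commands:
    - [9, 10, 6, 0, 0, -0.065]
    - [8, 11, 6, 0, 0, -0.065]
    - [7.5, 11, 6, 0, 0, -0.065]
    - [6.5, 11.5, 6, 0, 0, -0.065]
    - [5, 11, 4, 0, 0, -0.05]
    - [3, 6, 2, 0, 0, -0.03]
    - [0, 0, 0, 0, 0, 0]

```text
clock: 14.12
eef_pos: [0.573, 0.1806, 0.1725]
ee_rot: [0.086, 0.996, 0.0, -0.001]
force: [-0.2, 0.4, -2.3]
gripper_width: 0.207
```

```bash
python3 - <<'E'
from m import *
from plan import *
c=cam("wrist");s=env.read_state();print(s["eef_pos"],s["ee_rot"])
T=np.eye(4);T[:3,:3]=R.from_quat(s["ee_rot"]).as_matrix();T[:3,3]=s["eef_pos"];Ti=np.linalg.inv(T)
W=cloud(c);H=cv2.cvtColor(c["frame"],cv2.COLOR_RGB2HSV).astype(int)
L=W@Ti[:3,:3].T+Ti[:3,3];P=L[np.isfinite(L[...,2])&(L[...,2]<.06)&red(*np.moveaxis(H,2,0))]
A_=np.c_[P[:,:2],np.ones(len(P))];print("handle in tool",rect(P),np.median(P[:,2]).round(4),np.linalg.lstsq(A_,P[:,2],rcond=None)[0].round(4))
rows([.5742,.1836,.10],sp_R(-8.6),5)
E
```

```text
[0.57320147 0.18011001 0.17266931] [ 8.72085263e-02  9.96189772e-01  3.98065329e-04 -6.73403513e-04]
handle in tool (array([14.5, -0.4]), array([ 19.7, 120. ]), 89.5) -0.008 [-0.0057 -0.0041 -0.0079]
[-0.1, 0.7, 14.5, 0.0, -0.0, -0.005],[-0.1, 0.7, 14.5, 0.0, -0.0, -0.005],[-0.1, 0.7, 14.5, 0.0, -0.0, -0.005],[-0.1, 0.7, 14.5, 0.0, -0.0, -0.005],[-0.1, 0.7, 14.5, 0.0, -0.0, -0.005],5
```

>>> apply_moves:
  commands:
    - [0, 1, 14, 0, 0, -0.005]
    - [0, 1, 15, 0, 0, -0.006]
    - [0, 1, 15, 0, 0, -0.006]
    - [0, 1, 13, 0, 0, -0.006]
    - [0, 0, 6, 0, 0, -0.003]
    - [0, 0, 0, 0, 0, 0]

```text
clock: 14.67
eef_pos: [0.5744, 0.1815, 0.103]
ee_rot: [0.077, 0.997, 0.0, -0.001]
force: [-0.6, 0.2, -2.0]
gripper_width: 0.209
```

```bash
python3 - <<'E'
from plan import *
print(env.read_state()["eef_pos"])
rows([.5742,.1836,.056],sp_R(-8.6),5)
E
```

```text
[0.57437296 0.18150928 0.10297513]
[0.1, 0.4, 9.4, 0.0, -0.0, -0.001],[0.1, 0.4, 9.4, 0.0, -0.0, -0.001],[0.1, 0.4, 9.4, 0.0, -0.0, -0.001],[0.1, 0.4, 9.4, 0.0, -0.0, -0.001],[0.1, 0.4, 9.4, 0.0, -0.0, -0.001],5
```

>>> apply_moves:
  commands:
    - [0, 0.5, 9.5, 0, 0, -0.001]
    - [0, 0.5, 9.5, 0, 0, -0.001]
    - [0, 0.5, 9.5, 0, 0, -0.001]
    - [0, 0.5, 8, 0, 0, 0]
    - [0, 0, 5, 0, 0, 0]
    - [0, 0, 2, 0, 0, 0]

```text
clock: 15.17
eef_pos: [0.5751, 0.1832, 0.0556]
ee_rot: [0.076, 0.997, 0.0, -0.0]
force: [-0.0, -0.4, -2.0]
gripper_width: 0.205
```

>>> apply_moves:
  commands:
    - [0, 0, 3, 0, 0, 0]
    - [0, 0, 2, 0, 0, 0]

```text
clock: 15.33
eef_pos: [0.5755, 0.1835, 0.0522]
ee_rot: [0.076, 0.997, 0.0, 0.0]
force: [-25.3, -6.9, 43.9]
gripper_width: 0.209
```

>>> apply_moves:
  commands:
    - [0, 0, -1.2, 0, 0, 0]
    - [0, 0, 0, 0, 0, 0]

```text
clock: 15.5
eef_pos: [0.5761, 0.1837, 0.055]
ee_rot: [0.076, 0.997, 0.001, 0.001]
force: [0.5, -0.5, -1.4]
gripper_width: 0.21
```

>>> apply_moves:
  commands:
    - [0, 0, 0, 0, 0, 0]
    - [0, 0, 0, 0, 0, 0]
    - [0, 0, 0, 0, 0, 0]
    - [0, 0, 0, 0, 0, 0]
  hand: 50
  squeeze: 20

```text
clock: 15.83
eef_pos: [0.5767, 0.1839, 0.0556]
ee_rot: [0.076, 0.997, 0.001, 0.002]
force: [0.5, 0.2, 0.5]
gripper_width: 0.583
```

>>> apply_moves:
  commands:
    - [0, 0, -8, 0, 0, 0]
    - [0, 0, -20, 0, 0, 0]
    - [0, 0, -25, 0, 0, 0]
    - [0, 0, -30, 0, 0, 0]
    - [0, 0, -30, 0, 0, 0]
    - [0, 0, -15, 0, 0, 0]
    - [0, 0, 0, 0, 0, 0]

```text
clock: 16.42
eef_pos: [0.575, 0.1833, 0.1904]
ee_rot: [0.076, 0.997, 0.0, 0.0]
force: [-0.2, -0.3, -0.1]
gripper_width: 0.586
```

```bash
python3 - <<'E'
from m import *
from plan import *
c=cam("wrist");save(c,"w9.png");s=env.read_state();print(s["eef_pos"],s["clock"])
P,m=seg(c,RB,(.03,.08),red);print("red",rect(P),np.median(P,0).round(4))
A_=np.c_[P[:,:2]-P[:,:2].mean(0),np.ones(len(P))];print("slope",np.linalg.lstsq(A_,P[:,2],rcond=None)[0].round(4))
P,m=seg(c,RB,(-.005,.015),blue);print("base",rect(P))
c=cam("side");P,m=seg(c,(.40,.70,-.28,-.10),(.0475,.062),lambda h,s,v:v>0);P=A.inv().apply(P-O)*1000;print("tile side",rect(P/1000),np.percentile(P,[2,50,98],axis=0).round(1).tolist())
A_=np.c_[P[:,:2]-P[:,:2].mean(0),np.ones(len(P))];print("slope",np.linalg.lstsq(A_,P[:,2],rcond=None)[0].round(3))
c=cam("scene");P,m=seg(c,(.40,.70,-.28,-.10),(.048,.062),lambda h,s,v:v>0);P=A.inv().apply(P-O)*1000;print("tile scene",rect(P/1000))
cv2.imwrite("pics/e9.png",np.hstack([cv2.resize(env.read_camera("wrist")["frame"],(400,300)),cv2.resize(c["frame"],(400,300))])[:,:,::-1])
E
```

```text
[0.57484103 0.18324675 0.18912782] 16.4667
red (array([561.7, 185.8]), array([ 18.4, 117.4]), 82.0) [0.5549 0.1863 0.0604]
slope [-0.0011 -0.0089  0.0604]
base (array([601.1, 223.4]), array([150.7, 208. ]), 81.5)
tile side (array([-83.1,  -0.2]), array([149.8, 124.1]), 1.5) [[-154.9, -51.6, 49.5], [-70.8, -3.7, 54.9], [-14.0, 51.0, 57.7]]
slope [1.6000e-02 5.0000e-03 5.4663e+01]
tile scene (array([-79.2,  -2.7]), array([148. , 117.2]), 1.1)
```

View pics/e9.png

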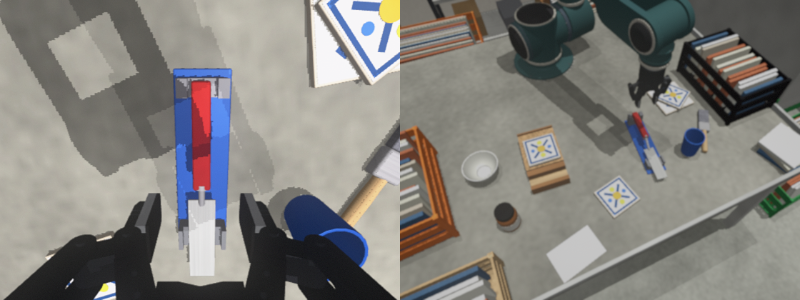

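Both checks look good: the spatula lies on its rest in the left view, and the tile is painted face up on the cork in the right view (540,150). Handing in.

```bash
python3 -c "
from cell import env
print(env.finish_job())"
```

```text
the job is handed in; nothing more can be done
None
```

The job is handed in at about 16.5 s of the 51 s allowed, and my last checks show the tile flipped and the spatula back on its rest. I got no verdict back from the hand-in.

- **What I did:** I gripped the spatula, slid the blade sideways under the overhang, and raised the tile on the step. I pushed it over low onto the cork, then returned the spatula to its rest, released it and backed away.
- **Tile:** It lies painted face up on the cork, with its top at about 54 mm as expected. Its centre is about 70 mm on the robot's side of the step and within about 4 mm of the middle line. The tile's fitted outlines came out too long (about 149 mm) because they included the stand's lip, so the centre relies on the median. The same points slope about 1° at most.
- **Spatula:** The handle is within about 1 mm and 1° of where I first measured it, with its top at 60.4 mm and level to about 0.5°.
- **Other objects:** The last picture shows nothing else moved, but I did not measure those positions again.
- **Went wrong:** Setting the spatula down briefly pressed it into the rest with a wrist force of about 50 N. That is under the 120 N wrist limit. I take it that the 40 N limit for the arm or gripper body doesn't apply, since it was the held spatula that pressed. I backed off before letting go. The spatula also slipped about 1.5 mm in the grip during the turn, with no visible effect.

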